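# Spin the muffin carousel and brake it on the pointer

### The arm

A 7-joint arm with a two-finger parallel gripper is mounted at the origin on the work surface. World frame = base frame: x ahead of the robot, y to its left, z up, the work surface at z = 0. Lengths are in mm, angles in rad, forces in N, time in s.
With the tool pointing down it reaches from about 400 to 875 mm from the base axis. Payload 4.4 kg.
Tool frame: the origin (TCP) lies where the fingers leave the gripper's body, on its centre line; the fingertips stand 73 mm ahead of it and the grasp point (between the pads) lies 54 mm ahead of it; z points along the fingers, y is the line along which they close (so a half turn about z gives the same grasp; the last joint's range is limited). The gripper opens to 85 mm and grips with 20 to 120 N. Pads are 22 mm wide; open, the fingers measure 114 mm over their backs; the gripper's body (76 mm by 85 mm) begins 54 mm behind the grasp point. The pads swing forward as they close: fully open they stand 13 mm farther back than shut.
Start: joints at [-0.066, 0.628, 0.038, 1.517, -0.027, 0.996, -0.02], TCP at [650.013, 0.024, 303.913] pointing down, gripper open.
Joint ranges: [-3.06, 3.06], [-0.37, 2.12], [-1.25, 1.32], [0.18, 2.47], [-1.1, 4.24], [0.23, 1.98], [-2.94, 2.94]. Speed limits (rad/s): [2.57, 2.57, 3.14, 3.14, 3.14, 3.14, 3.14].

### API

Orientations are given as [roll, pitch, yaw] about the fixed x, y, z axes, in that order (R = Rz(yaw) Ry(pitch) Rx(roll)).
In Python, from cell import ctrl gives the robot as it stands.
- The arm moves only by the tool send_rows, never from a script. Its argument "rows" is a list that holds one entry, the list of rows, each a list of 6 numbers: the shift along the tool's x, y, z in cm, then the turn, a rotation vector about the tool's x, y, z in rad. In form: [[[tx, ty, tz, wx, wy, wz], ...]]. A call has 1 to 10 rows; each row is the pose to reach, as a shift and turn from the pose commanded when the call began, along the tool's axes at that moment; what a row does not reach only later rows make up. A row lasts 1/10 s, in which the tool goes at most 50 mm and 8.59 degrees, less where a joint would pass 70% of its speed; a pose out of reach is approached as far as the arm can. A call with a gripper value outside its range is refused whole. "grip" is the closure in counts, from 0 (fully open) to 255 (shut), set as the call begins (left out, the last holds). The fingers move at their own pace and stop on an object; the grip force is fixed at half the most. Time passes only in rows, so rows that repeat a pose let the fingers close. It gives the time, the measured TCP pose, the force, the opening and the grip force at its end, in the units of the state.
- ctrl.read_state(): the state, without advancing time (a new reading comes with each control period).
- ctrl.get_image(name): name is "scene" or "side" or "wrist"; returns a dict with "pixels" (420x560x3 uint8, red, green, blue), "fx", "fy", "cx", "cy" (pixels), "extrinsics" (4x4, takes a point from camera to world coordinates); the wrist camera has in their place "mount" (4x4, takes a point from camera to tool coordinates, whose origin is the TCP and whose axes are the flange's). Camera axes: x right, y up, looking along -z (the intrinsics and any distortion apply to the point x, -y, -z); pixel columns grow to the right and rows downward; lengths in mm; the calibration is good to about 2 mm. A picture is of the moment at which its call begins: read the wrist's pose just before it. There is no depth.
- ctrl.finish_job(): hands the job in; it is judged then, once.
The state is a dict: "clock": time; "qpos": joint angles; "qd": joint speeds; "tau": joint torques, N m; "eef_pos": TCP position; "tool_rot": TCP orientation; "force": force on the tool from outside, world axes, zero at the start; "torque": the same for the moment, N m; "width": finger opening in mm; "gripper_force": force on a finger pad.
Only numpy, scipy, OpenCV 4.12 (cv2) and the standard library are available. Lean on these libraries where they do the work, as an engineer would, in place of code of your own. Each camera call takes 0.05 s, during which the arm holds its last target. There are 200 camera calls.

### The job

Give the muffins a look-over turn: flick the carousel's peg with the fingertips so that the disc spins freely anticlockwise (seen from above) and, untouched, carries the peg right past the fixed pointer once; then, as the peg comes round to the pointer on a later pass, brake the disc with a fingertip on it so that the peg stops in line with the pointer, within 2 cm, and take the hand away. After that first pass leave the disc alone until the peg is arriving at the pointer, stop it there in one go instead of stopping it elsewhere and dragging it into place, pick nothing up, do not touch the muffins, and leave the other things on the table as they are.

Things in the scene. Friction and masses are not known exactly. Their poses are not given: they have to be found in the camera images.
- stand: fixed steel stand of the carousel, origin on the table at the turning axis. Its foot is 170 mm across; an arm 18 mm wide runs along the foot along the stand's own +x, out under the disc, to an upright pointer post (12 mm thick, 76 mm high) 166 mm from the axis, whose pointed tip reaches back to 140 mm from the axis at a height of 70 mm, just outside the disc's rim. The carousel disc turns on the stand and counts as part of it
- disc_centre (a point): centre of the disc's flat top on the turning axis, 58 mm above the table. Flat aluminium disc 270 mm across, 12 mm thick, z along the axis; a ring of five muffins in paper cups (each 50 mm across and 41 mm high above the disc's top, centres 55 mm from the axis, not to be touched) and a small hub (24 mm across, 20 mm high) are fixed on it within 80 mm of the axis; outside that there is nothing on it but the peg. Fingertip pressed on the bare outer top stops it almost at once
- carousel (a joint): angle of the disc in rad, growing anticlockwise seen from above, without limit (it goes on counting over whole turns). The peg is at the pointer at 0, 2 pi, 4 pi...; it starts between -4.3 and -2.6, at rest. Low-friction bearing, disc about 1 kg with inertia 0.006 to 0.010 kg m2: it slows by roughly 0.1 to 0.25 rad/s each second; flicked to 2 rad/s it coasts about two turns before it stops, flicked to 3 rad/s about four
- peg_mid (a point): middle of the upright black plastic peg on the disc: 30 mm high above the disc's top (20 mm thick, with a 26 mm wide head on its top 8 mm), fixed 105 mm from the axis; this point is 15 mm above the disc's top. It turns with the disc
- mark (a point): the point on the peg's circle in line with the pointer, 105 mm from the axis and 73 mm above the table: the peg's middle belongs here at the end
- cup_a: single empty white paper cup, 62 mm across, 42 mm high, beside the carousel; loose, not part of the job, to be left where it is; origin under its middle
- cup_b: short stack of three white paper cups, 62 mm across, 56 mm high, beside the carousel; loose, not part of the job, to be left where it is; origin under its middle
- jar: closed glass jar, 64 mm across, 85 mm high, front right of the table; loose, not part of the job, to be left where it is; origin under its middle
- spatula: white spatula lying front left, origin under its middle; loose, not part of the job, to be left where it is
- measure: steel mug, 76 mm across, 80 mm high, right of the carousel; loose, not part of the job, to be left where it is; origin under its middle
- spoon: spoon lying on the right; loose, not part of the job, to be left where it is; origin under its middle

How it is judged (in metres and radians):
On the way, in this order (a step that is already met when the one before it is completed fails the run):
1. the disc spins anticlockwise at more than 0.8 rad/s with no finger on it, before the peg reaches the pointer (velocity of joint carousel above 0.8 rad/s and contact force between the fingers and stand below 0.1 N and value of joint carousel below 0.5 rad), for 0.2 s.
2. still spinning and untouched, the peg has gone past the pointer (by 0.6 rad) (value of joint carousel above 0.6 rad and velocity of joint carousel above 0.15 rad/s and contact force between the fingers and stand below 0.1 N), for 0.05 s.
3. on a later pass a finger on the disc has stopped it with the peg within 20 mm of the mark (contact force between the fingers and stand above 0.4 N and horizontal distance between peg_mid and mark below 0.02 m and velocity of joint carousel between -0.08 and 0.08 rad/s and value of joint carousel above 5.5 rad), for 0.1 s.
At the end, for the whole second after the job is handed in: the peg stands within 20 mm of the mark in line with the pointer, at least one whole pass later, the disc is at rest (under 0.03 rad/s), the hand is off it, and each loose thing is within 30 mm of where it began (horizontal distance between peg_mid and mark below 0.02 m and value of joint carousel above 5.5 rad and velocity of joint carousel between -0.03 and 0.03 rad/s and distance of each of cup_a, cup_b, jar, spatula, measure, spoon from where it was at the start of the episode below 0.03 m); the robot touches nothing.
It fails at once if after the first pass, a finger touches the carousel while the peg is more than 85 mm (about 48 degrees) from the mark (value of joint carousel above 0.6 rad and horizontal distance between peg_mid and mark above 0.085 m and contact force between the fingers and stand above 0.5 N).
It fails at once if after the first pass, a finger on the disc has brought it to a stop (under 0.15 rad/s) with the peg more than 30 mm from the mark (value of joint carousel above 0.6 rad and horizontal distance between peg_mid and mark above 0.03 m and contact force between the fingers and stand above 0.5 N and velocity of joint carousel below 0.15 rad/s).
It fails at once if a muffin is touched with more than 1 N (contact force between any of the fingers, the arm and carousel_c4 above 1 N or contact force between any of the fingers, the arm and carousel_c5 above 1 N or contact force between any of the fingers, the arm and carousel_c6 above 1 N or contact force between any of the fingers, the arm and carousel_c7 above 1 N or contact force between any of the fingers, the arm and carousel_c8 above 1 N).
It fails at once if another thing is pushed or lifted more than 30 mm (distance of any of cup_a, cup_b, jar, spatula, measure, spoon from where it was at the start of the episode above 0.03 m).
It also fails if it takes over 45 s, if anything falls off the work surface, if the arm or the gripper's body presses on something with over 40 N, if the wrist force passes 120 N, or if a joint passes its speed limit or range.

## Working session

There is one attempt and no reset: what is moved stays moved. The work goes in short steps, Python scripts to look and compute and a tool call to move; the robot and the scene stay as the last step left them, time stands still between calls to the robot, and variables do not carry over. Pictures are saved under pics/ and viewed, at most 10 in all, crops included, and the job is handed in when it is done.

Besides the shell and the picture viewer there is one more tool, called after "Request:" as a command line: name --argument value ..., lists and objects as JSON in quotes. send_rows: Moves the arm, as the interface text tells. Its arguments: {"type":"object","properties":{"rows":{"type":"array","items":{"type":"array","items":{"type":"array","items":{"type":"number"}}}},"grip":{"type":"number"}},"required":["rows"]}

```bash
ls; mkdir -p pics
cat > h.py <<'E'
import numpy as np, cv2
from cell import ctrl
from scipy.spatial.transform import Rotation as R
def snap(n,f):
    im=ctrl.get_image(n); cv2.imwrite(f'pics/{f}.png',im['pixels'][:,:,::-1]); 
    np.savez(f'pics/{f}.npz',**{k:v for k,v in im.items()}); return im
def proj(im,P):
    E=np.array(im['extrinsics']); p=(np.atleast_2d(P)-E[:3,3])@E[:3,:3]
    return np.c_[im['cx']+im['fx']*p[:,0]/-p[:,2], im['cy']+im['fy']*(-p[:,1])/-p[:,2]]
def ray(im,uv,z):
    E=np.array(im['extrinsics']); d=E[:3,:3]@np.array([(uv[0]-im['cx'])/im['fx'],-(uv[1]-im['cy'])/im['fy'],-1])
    o=E[:3,3]; return o+d*(z-o[2])/d[2]
E
python3 - <<'E'
from h import *
for n in ['scene','side']:
    im=snap(n,n+'0'); print({k:v for k,v in im.items() if k!='pixels'})
print(ctrl.read_state())
E
```

```text
pics
{'fx': 495.8959543492086, 'fy': 495.8959543492086, 'cx': 278.50285538119607, 'cy': 215.3116653126429, 'extrinsics': array([[ 3.50673859e-01, -5.76815454e-01,  7.37774882e-01,
         1.72257857e+03],
       [ 9.36261163e-01,  2.33638697e-01, -2.62350899e-01,
        -4.36821015e+02],
       [-2.10447088e-02,  7.82749571e-01,  6.21980891e-01,
         1.02283944e+03],
       [ 0.00000000e+00,  0.00000000e+00,  0.00000000e+00,
         1.00000000e+00]])}
{'fx': 395.0893501727057, 'fy': 395.0893501727057, 'cx': 283.60727216638116, 'cy': 204.54176583660316, 'extrinsics': array([[-9.90632230e-01,  7.98854975e-02, -1.10752390e-01,
         4.42564086e+02],
       [-1.35920969e-01, -6.54998712e-01,  7.43304902e-01,
         7.75972460e+02],
       [-1.31633912e-02,  7.51395365e-01,  6.59720949e-01,
         7.74756861e+02],
       [ 0.00000000e+00,  0.00000000e+00,  0.00000000e+00,
         1.00000000e+00]])}
{'clock': 0.1, 'qpos': array([-0.06578385,  0.62926126,  0.0384671 ,  1.51825606, -0.02700173,
        0.99627674, -0.02002462]), 'qd': array([ 9.32849736e-05, -8.54567650e-04, -5.11747039e-04, -3.93891791e-03,
        7.66320890e-04, -2.93349802e-04,  6.03613019e-04]), 'tau': array([ 3.65140630e-03, -5.64529252e+01,  1.23032581e+00, -1.93971133e+01,
        1.11524854e-02,  5.46943455e-03, -1.37002465e-05]), 'eef_pos': array([6.49576022e+02, 9.97472972e-03, 3.03080218e+02]), 'tool_rot': array([-3.13991008e+00,  2.86137353e-05,  1.57073684e+00]), 'force': array([ 0.9167719 , -0.35384053, -0.8338727 ]), 'torque': array([ 0.01431697, -0.02387513, -0.00524116]), 'gripper_force': 0.0, 'width': 85.42450171067154}
```

View pics/scene0.png

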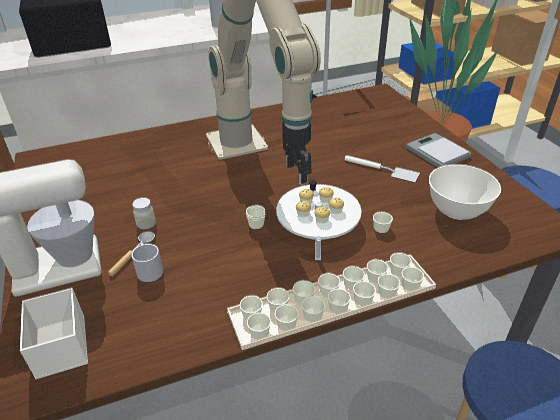

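View pics/side0.png

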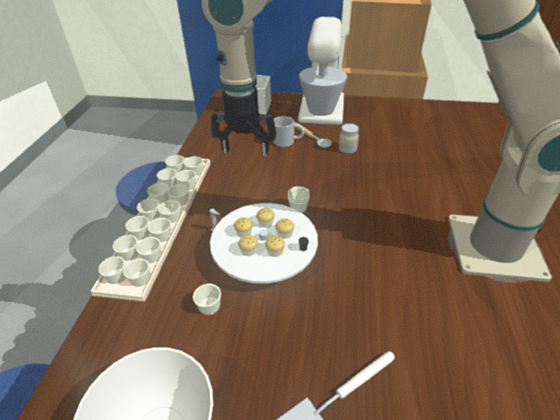

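Scene view: disc centre is near (319,210), peg near (313,186) and pointer post near (318,250). Side view: disc near (264,241), peg near (304,243), pointer near (214,217). I'll enlarge both.

Run:
```python
import cv2,numpy as np
a=cv2.imread('pics/scene0.png')[170:270,230:410]; b=cv2.imread('pics/side0.png')[180:320,180:330]
cv2.imwrite('pics/c1.png',cv2.resize(a,None,fx=4.4,fy=4.4,interpolation=cv2.INTER_CUBIC))
cv2.imwrite('pics/c2.png',cv2.resize(b,None,fx=4,fy=4,interpolation=cv2.INTER_CUBIC))
```

```text
(no output)
```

View pics/c1.png

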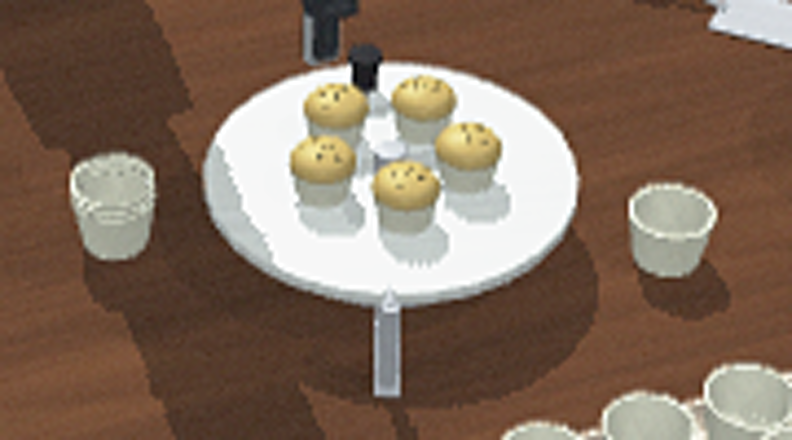

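View pics/c2.png

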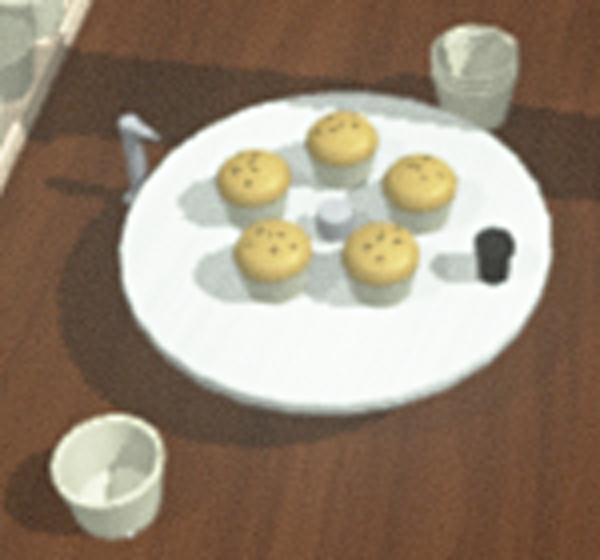

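```bash
cat > m.py <<'E'
from h import *
from scipy.optimize import least_squares
I={n:dict(np.load(f'pics/{n}0.npz')) for n in('scene','side')}
c1=lambda U,V:np.array([(U+.5)/4.4-.5+230,(V+.5)/4.4-.5+170]); c2=lambda U,V:np.array([(U+.5)/4-.5+180,(V+.5)/4-.5+180])
ext={'scene':[c1(204,178)[0],c1(579,180)[0],c1(395,62)[1],c1(395,293)[1]],'side':[c2(120,245)[0],c2(551,243)[0],c2(340,93)[1],c2(335,403)[1]]}
t=np.linspace(0,2*np.pi,721)
def f(c,ns):
    o=[]
    for n in ns:
        p=proj(I[n],np.c_[c[0]+135*np.cos(t),c[1]+135*np.sin(t),0*t+58])
        o+=list(np.array([p[:,0].min(),p[:,0].max(),p[:,1].min(),p[:,1].max()])-ext[n])
    return np.array(o)
for ns in (['scene'],['side'],['scene','side']):
    s=least_squares(f,[700,0],args=(ns,)); print(ns,s.x.round(1),s.fun.round(2))
c=s.x
for nm,n,p,z in [('tip','scene',c1(390,291),70),('tip','side',c2(159,138),70),('peg','scene',c1(366,51),88),('peg','side',c2(496,238),88),('hub','side',c2(335,212),78),
  ('postbase','scene',c1(388,396),0),
  ('cupa','scene',c1(673,205),42),('cupa','side',c2(108,452),42),('cupb','scene',c1(113,178),56),('cupb','side',c2(476,50),56)]:
    q=ray(I[n],p,z)[:2]; d=q-c; print(nm,n,q.round(1),'r',np.hypot(*d).round(1),'ang',np.arctan2(d[1],d[0]).round(3))
E
python3 m.py
```

```text
['scene'] [591.7 100.3] [-0.1   0.1   0.17 -0.15]
['side'] [595.6  98.9] [-0.13  0.13 -0.58  0.35]
['scene', 'side'] [594.8  99.2] [-0.07  0.26  0.71  0.56  0.17  0.46 -0.47  0.51]
tip scene [726.2  39.3] r 144.4 ang -0.428
tip side [724.   40.4] r 142.0 ang -0.427
peg scene [486.4 126.4] r 111.7 ang 2.896
peg side [493.2 120.7] r 103.8 ang 2.933
hub side [594.9 101.4] r 2.1 ang 1.501
postbase scene [751.5  28.7] r 171.9 ang -0.423
cupa scene [686.5 279.4] r 202.1 ang 1.1
cupa side [696.7 268.8] r 197.8 ang 1.03
cupb scene [522.9 -88.1] r 200.7 ang -1.937
cupb side [527.9 -92.3] r 202.9 ang -1.907
```

Request:
send_rows --rows '[[[2, -2, 0, 0, 0, 0], [5, -5, 0, 0, 0, 0], [8, -8, 0, 0, 0, 0], [11, -11, 0, 0, 0, 0], [14, -14, 1, 0, 0, 0], [16, -16, 3, 0, 0, 0], [16.5, -16.6, 6, 0, 0, 0], [16.5, -16.6, 9, 0, 0, 0], [16.5, -16.6, 11.5, 0, 0, 0], [16.5, -16.6, 12, 0, 0, 0]]]' --grip 255

```text
clock: 1.1
eef_pos: [482.3, 164.6, 181.4]
tool_rot: [-3.136, 0.002, 1.571]
force: [-0.1, -0.0, 0.2]
width: 0.0
gripper_force: 0.0
```

Run:
```python
from h import *
a=snap('side','s1')['pixels'][:,:,::-1]; b=snap('scene','sc1')['pixels'][:,:,::-1]
A=cv2.resize(a[100:300,180:380],None,fx=2,fy=2,interpolation=cv2.INTER_CUBIC);B=cv2.resize(b[110:310,220:420],None,fx=2,fy=2,interpolation=cv2.INTER_CUBIC)
cv2.imwrite('pics/c3.png',np.hstack([A,B])); s=ctrl.read_state(); print(s['clock'],s['eef_pos'],s['qpos'].round(2))
```

```text
1.2 [483.62311087 164.81486574 183.31718504] [-0.4   0.61  0.02  2.01 -0.02  0.52 -0.36]
```

View pics/c3.png

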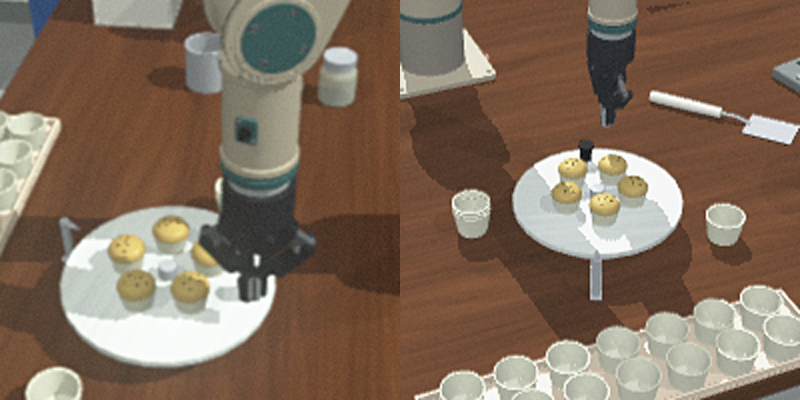

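Side crop: closed fingertips at (252,295), knuckles spread from (203,240) to (313,245), well above the tips. Scene crop: peg at (586,150), the hand behind it, the rest undisturbed. I'll first test the brake press on the +y side of the disc, where the knuckles lie clear of the muffins.

Request:
send_rows --rows '[[[1.5, 3, 0, 0, 0, 0], [3.5, 7, 0, 0, 0, 0], [4.7, 10, 0.5, 0, 0, 0], [4.7, 11, 2, 0, 0, 0], [4.7, 11, 3.5, 0, 0, 0], [4.7, 11, 4.5, 0, 0, 0], [4.7, 11, 4.5, 0, 0, 0], [4.7, 11, 4.5, 0, 0, 0]]]'

```text
clock: 2.0
eef_pos: [593.3, 211.8, 139.2]
tool_rot: [-3.141, 0.0, 1.571]
force: [-0.1, -0.4, 0.7]
width: 0.2
gripper_force: 0.0
```

Request:
send_rows --rows '[[[0, 0, 1, 0, 0, 0]]]'

```text
clock: 2.1
eef_pos: [595.0, 212.4, 130.7]
tool_rot: [3.138, -0.001, 1.571]
force: [0.6, -0.6, 8.1]
width: 0.1
gripper_force: 4.8
```

Request:
send_rows --rows '[[[0, 0, 0, 0, 0, 0]]]'

```text
clock: 2.2
eef_pos: [595.8, 212.4, 130.7]
tool_rot: [3.137, -0.002, 1.571]
force: [-1.2, -1.6, 9.5]
width: 0.0
gripper_force: 4.4
```

Request:
send_rows --rows '[[[0, 0, 0, 0, 0, 0]]]'

```text
clock: 2.3
eef_pos: [595.5, 212.4, 130.7]
tool_rot: [3.137, -0.001, 1.571]
force: [-0.1, 0.6, 7.5]
width: 0.2
gripper_force: 4.2
```

Contact comes at TCP z = 130.7, as expected for the 58 mm disc top. It gives about 8 N and follows within one row. Next is the flick start position.

Request:
send_rows --rows '[[[0, 0, -2, 0, 0, 0], [0, 0, -4, 0, 0, 0], [-1.5, -3, -4.5, 0, 0, 0], [-3, -7, -4.5, 0, 0, 0], [-4.5, -10, -4.5, 0, 0, 0], [-4.7, -11, -4, 0, 0, 0], [-4.7, -11, -2.5, 0, 0, 0], [-4.7, -11, -1.4, 0, 0, 0], [-4.7, -11, -1.4, 0, 0, 0]]]'

```text
clock: 3.2
eef_pos: [483.8, 165.1, 141.6]
tool_rot: [-3.14, 0.001, 1.571]
force: [-0.0, -0.1, 0.0]
width: -0.3
gripper_force: 0.0
```

```bash
cat > trk.py <<'E'
from h import *
C=np.array([594.3,99.5]); PH=-0.427
TH=np.linspace(-np.pi,np.pi,721)
# offsets of points on the peg (mid body and head)
def pegrel(im):
    """carousel angle in (-pi,pi] from the darkest peg-sized patch on the peg circle"""
    g=cv2.GaussianBlur(im['pixels'].max(2).astype(np.float32),(0,0),1.0)
    v=0
    for z in (66,73,80,86):
        p=proj(im,np.c_[C[0]+105*np.cos(TH+PH),C[1]+105*np.sin(TH+PH),0*TH+z]).astype(np.float32)
        v=v+cv2.remap(g,p[:,0],p[:,1],cv2.INTER_LINEAR).ravel()/4
    w=np.clip(v.min()+35-v,0,None); k=v.argmin(); m=abs((TH-TH[k]+np.pi)%(2*np.pi)-np.pi)<0.2
    d=(TH-TH[k]+np.pi)%(2*np.pi)-np.pi
    return TH[k]+(w*d*m).sum()/(w*m).sum(), v.min()
E
python3 - <<'E'
from trk import *
for n in('scene0','side0','sc1','s1'): print(n,pegrel(dict(np.load(f'pics/{n}.npz'))))
for n in('scene','side'): print(n,pegrel(snap(n,n+'2')))
s=ctrl.read_state();print(s['clock'],s['eef_pos'],s['force'])
E
```

```text
scene0 (np.float64(-2.9410805334203625), np.float32(44.80497))
side0 (np.float64(-2.961039009964336), np.float32(68.828354))
sc1 (np.float64(-2.9411043463462008), np.float32(45.36184))
s1 (np.float64(-1.8951879398987594), np.float32(55.759995))
scene (np.float64(-2.907037428068242), np.float32(45.846077))
side (np.float64(-2.6345774589342197), np.float32(55.62471))
3.3 [484.43213763 165.24927178 142.61650817] [ 0.61692995 -0.30670557 -1.50906073]
```

Request:
send_rows --rows '[[[-0.8, 0, 0, 0, 0, 0], [-2.4, 0, 0, 0, 0, 0], [-4.6, 0, 0, 0, 0, 0], [-7.0, 0, 0, 0, 0, 0], [-8.2, 0, 0, 0, 0, 0], [-8.2, 0, -1.5, 0, 0, 0], [-7, 0, -4, 0, 0, 0], [-5, 0, -5, 0, 0, 0]]]'

```text
clock: 4.1
eef_pos: [485.1, 113.9, 194.8]
tool_rot: [3.139, -0.0, 1.567]
force: [0.0, 0.6, -0.4]
width: 0.1
gripper_force: 0.0
```

```bash
cat > look.py <<'E'
from trk import *
import sys,json,os
D=json.load(open('d.json')) if os.path.exists('d.json') else []
for i in range(int(sys.argv[1])):
    t=ctrl.read_state()['clock']; a,v=pegrel(ctrl.get_image('scene')); D.append([t,a,float(v)]); print(round(t,3),round(a,3),round(float(v),1))
json.dump(D,open('d.json','w')); print(ctrl.read_state()['eef_pos'])
E
python3 look.py 4
```

```text
4.1 -1.49 37.4
4.15 -1.379 36.8
4.2 -1.268 37.7
4.25 -1.152 38.2
[483.99894171 115.04214036 193.06487201]
```

Request:
send_rows --rows '[[[3.5, 1, 0, 0, 0, 0], [7, 3, 0, 0, 0, 0], [9.5, 6, 0, 0, 0, 0], [9.7, 9.5, 0, 0, 0, 0], [9.7, 11, 1, 0, 0, 0], [9.7, 11, 1.8, 0, 0, 0]]]'

```text
clock: 4.9
eef_pos: [596.0, 210.0, 173.4]
tool_rot: [3.141, 0.002, 1.568]
force: [-0.9, -0.7, 0.1]
width: 0.2
gripper_force: 0.0
```

```bash
python3 look.py 14
```

```text
4.9 0.369 48.0
4.95 0.485 47.1
5.0 0.6 46.8
5.05 0.709 44.9
5.1 0.82 44.6
5.15 0.936 45.3
5.2 1.047 44.2
5.25 1.154 43.6
5.3 1.261 42.8
5.35 1.375 42.3
5.4 1.488 40.4
5.45 1.61 39.2
5.5 1.72 39.4
5.55 1.832 39.5
[594.01632392 212.13729871 175.11409208]
```

Request:
send_rows --rows '[[[0, 0, 0, 0, 0, 0], [0, 0, 0, 0, 0, 0], [0, 0, 0, 0, 0, 0], [0, 0, 0, 0, 0, 0], [0, 0, 0, 0, 0, 0], [0, 0, 0, 0, 0, 0], [0, 0, 0, 0, 0, 0], [0, 0, 0, 0, 0, 0], [0, 0, 0, 0, 0, 0], [0, 0, 0, 0, 0, 0]]]'

```text
clock: 6.6
eef_pos: [594.0, 212.0, 174.9]
tool_rot: [-3.142, 0.0, 1.571]
force: [0.2, -0.1, 0.4]
width: 0.1
gripper_force: 0.0
```

Request:
send_rows --rows '[[[0, 0, 0, 0, 0, 0], [0, 0, 0, 0, 0, 0], [0, 0, 0, 0, 0, 0], [0, 0, 0, 0, 0, 0], [0, 0, 0, 0, 0, 0], [0, 0, 0, 0, 0, 0], [0, 0, 0, 0, 0, 0]]]'

```text
clock: 7.3
eef_pos: [594.0, 212.1, 174.9]
tool_rot: [-3.142, -0.0, 1.571]
force: [0.2, -0.5, -0.7]
width: 0.2
gripper_force: 0.0
```

```bash
python3 look.py 16 | tail -6
cat > fit.py <<'E'
import json,numpy as np
from scipy.optimize import curve_fit
D=np.array(json.load(open('d.json'))); t,a=D[:,0],D[:,1].copy(); t0=4.9
u=[a[0]]; tp=t[0]
for i in range(1,len(a)):
    pr=u[-1]+(t[i]-t[i-1])*(2.2 if len(u)<20 else W) if t[i]-t[i-1]>.2 else u[-1]+.1
    u.append(a[i]+2*np.pi*np.round((pr-a[i])/(2*np.pi)))
    if len(u)>=18: W=np.polyfit(t[len(u)-10:len(u)],u[-10:],1)[0] if t[len(u)-1]-t[len(u)-10]<.6 else W if 'W' in dir() else 2.2
u=np.array(u)
p=np.polyfit(t-t0,u,2); r=u-np.polyval(p,t-t0); print('fit',p,'rms',r.std(),'max',abs(r).max())
te=t[-1]-t0; print('now',t[-1],u[-1],'w',np.polyval(np.polyder(p),te))
for k in (1,2,3,4):
    s=np.roots(p-np.array([0,0,2*np.pi*k])); s=s[abs(s.imag)<1e-9].real
    if len(s): s=s.min(); print('pass',k,'t',s+t0,'w',np.polyval(np.polyder(p),s))
E
python3 fit.py
```

```text
7.85 0.265 47.9
7.9 0.362 47.5
7.95 0.457 45.6
8.0 0.553 46.0
8.05 0.648 46.4
[594.01666709 212.0192509  174.92191851]
fit [-0.06277754  2.2798256   0.36696314] rms 0.005437962823394391 max 0.011807837958995648
now 8.05 6.930952084236135 w 1.884327096478568
pass 1 t 7.712911497861402 w 1.9266502704507864
pass 2 t 11.422493352079073 w 1.4608934226669792
pass 3 t 17.116773144071498 w 0.7459476658286395
```

Request:
send_rows --rows '[[[0, 0, 0, 0, 0, 0], [0, 0, 0, 0, 0, 0], [0, 0, 0, 0, 0, 0], [0, 0, 0, 0, 0, 0], [0, 0, 0, 0, 0, 0], [0, 0, 0, 0, 0, 0], [0, 0, 0, 0, 0, 0], [0, 0, 0, 0, 0, 0], [0, 0, 0, 0, 0, 0], [0, 0, 0, 0, 0, 0]]]'

```text
clock: 9.1
eef_pos: [594.0, 212.0, 174.9]
tool_rot: [3.142, -0.0, 1.571]
force: [-0.6, 0.1, -0.7]
width: 0.3
gripper_force: 0.0
```

Request:
send_rows --rows '[[[0, 0, 0, 0, 0, 0], [0, 0, 0, 0, 0, 0], [0, 0, 0, 0, 0, 0], [0, 0, 0, 0, 0, 0], [0, 0, 0, 0, 0, 0], [0, 0, 0, 0, 0, 0], [0, 0, 0, 0, 0, 0], [0, 0, 0, 0, 0, 0], [0, 0, 0, 0, 0, 0], [0, 0, 0, 0, 0, 0]]]'

```text
clock: 10.1
eef_pos: [594.0, 212.1, 174.9]
tool_rot: [3.142, -0.0, 1.571]
force: [0.8, -0.1, -0.1]
width: 0.1
gripper_force: 0.0
```

Request:
send_rows --rows '[[[0, 0, 0, 0, 0, 0], [0, 0, 0, 0, 0, 0], [0, 0, 0, 0, 0, 0], [0, 0, 0, 0, 0, 0], [0, 0, 0, 0, 0, 0], [0, 0, 0, 0, 0, 0], [0, 0, 0, 0, 0, 0], [0, 0, 0, 0, 0, 0], [0, 0, 0, 0, 0, 0], [0, 0, 0, 0, 0, 0]]]'

```text
clock: 11.1
eef_pos: [594.0, 212.1, 174.9]
tool_rot: [-3.142, -0.0, 1.571]
force: [0.0, 0.2, -0.4]
width: -0.1
gripper_force: 0.0
```

```bash
python3 look.py 12 | tail -3; python3 fit.py
```

```text
11.6 0.32 47.7
11.65 0.391 46.0
[594.00539283 212.0508294  174.92479763]
fit [-0.06074123  2.2745935   0.36640323] rms 0.005398333266540748 max 0.01456026725005466
now 11.65 12.95776120806575 w 1.4545869355375083
pass 1 t 7.712479546708504 w 1.9329265802735727
pass 2 t 11.387498621407154 w 1.4864762470136852
pass 3 t 16.820605520326815 w 0.8264490916830218
```

Request:
send_rows --rows '[[[0, 0, 0, 0, 0, 0], [0, 0, 0, 0, 0, 0], [0, 0, 0, 0, 0, 0], [0, 0, 0, 0, 0, 0], [0, 0, 0, 0, 0, 0], [0, 0, 0, 0, 0, 0], [0, 0, 0, 0, 0, 0], [0, 0, 0, 0, 0, 0], [0, 0, 0, 0, 0, 0], [0, 0, 0, 0, 0, 0]]]'

```text
clock: 12.7
eef_pos: [594.0, 212.0, 174.9]
tool_rot: [-3.142, -0.0, 1.571]
force: [0.4, 0.5, 0.3]
width: 0.4
gripper_force: 0.0
```

Request:
send_rows --rows '[[[0, 0, 0, 0, 0, 0], [0, 0, 0, 0, 0, 0], [0, 0, 0, 0, 0, 0], [0, 0, 0, 0, 0, 0], [0, 0, 0, 0, 0, 0], [0, 0, 0, 0, 0, 0], [0, 0, 0, 0, 0, 0], [0, 0, 0, 0, 0, 0], [0, 0, 0, 0, 0, 0], [0, 0, 0, 0, 0, 0]]]'

```text
clock: 13.7
eef_pos: [594.0, 212.0, 174.9]
tool_rot: [-3.142, -0.0, 1.571]
force: [-0.1, 0.0, 0.3]
width: -0.1
gripper_force: 0.0
```

```bash
sed -i 's|    w=np.clip|    v=np.where((TH>1.0)\&(TH<2.6),255,v)\n    w=np.clip|' trk.py; python3 look.py 4
```

```text
13.7 -3.106 42.3
13.75 -3.04 43.7
13.8 -2.978 43.3
13.85 -2.92 44.8
[594.02392704 212.0268553  174.94012738]
```

Request:
send_rows --rows '[[[0, 0, 1.2, 0, 0, 0], [0, 0, 2.4, 0, 0, 0], [0, 0, 3.4, 0, 0, 0], [0, 0, 3.7, 0, 0, 0], [0, 0, 3.7, 0, 0, 0], [0, 0, 3.7, 0, 0, 0]]]'

```text
clock: 14.5
eef_pos: [594.2, 212.1, 137.9]
tool_rot: [3.141, -0.0, 1.571]
force: [0.6, 0.1, 0.4]
width: 0.5
gripper_force: 0.0
```

```bash
python3 look.py 16; python3 fit.py
```

```text
14.5 -2.14 37.7
14.55 -2.079 38.0
14.6 -2.021 38.8
14.65 -1.969 38.6
14.7 -1.912 38.2
14.75 -1.859 38.2
14.8 -1.807 39.0
14.85 -1.751 37.6
14.9 -1.695 37.8
14.95 -1.646 38.5
15.0 -1.589 37.9
15.05 -1.538 38.8
15.1 -1.484 38.9
15.15 -1.434 39.0
15.2 -1.379 38.5
15.25 -1.326 37.1
[594.03760781 212.027228   137.92482462]
fit [-0.05835306  2.26114444  0.37142985] rms 0.01264018028519736 max 0.029337774478705114
now 15.25 17.52398636673735 w 1.0532361232736476
pass 1 t 7.719676503457411 w 1.9320709457126028
pass 2 t 11.37534471588625 w 1.5054321000055493
pass 3 t 16.611940201933557 w 0.8942893693807643
```

Request:
send_rows --rows '[[[0, 0, 0, 0, 0, 0], [0, 0, 0, 0, 0, 0], [0, 0, 0, 0, 0, 0], [0, 0, 0, 0, 0, 0], [0, 0, 0, 0, 0, 0]]]'

```text
clock: 15.8
eef_pos: [594.0, 212.0, 137.9]
tool_rot: [-3.142, -0.0, 1.571]
force: [0.5, -0.2, 0.1]
width: 0.4
gripper_force: 0.0
```

```bash
python3 look.py 6
python3 - <<'E'
import json,numpy as np
D=np.array(json.load(open('d.json')))[-22:]; p=np.polyfit(D[:,0]-16,D[:,1],2); print(p, np.roots(p)+16)
E
```

```text
15.8 -0.762 38.4
15.85 -0.711 39.0
15.9 -0.658 39.1
15.95 -0.608 39.6
16.0 -0.551 38.0
16.05 -0.504 38.5
[594.0305995  212.05323772 137.91986964]
[-0.0340413   1.00053493 -0.55637109] [44.82478002 16.56701215]
```

Request:
send_rows --rows '[[[0, 0, 0, 0, 0, 0], [0, 0, 0, 0, 0, 0], [0, 0, 0, 0, 0, 0], [0, 0, 0, 0, 0, 0], [0, 0, 1.0, 0, 0, 0], [0, 0, 1.0, 0, 0, 0], [0, 0, 1.0, 0, 0, 0], [0, 0, 1.0, 0, 0, 0], [0, 0, 1.0, 0, 0, 0], [0, 0, 1.0, 0, 0, 0]]]'

```text
clock: 17.1
eef_pos: [596.9, 212.4, 130.6]
tool_rot: [3.135, -0.002, 1.57]
force: [-0.2, -2.1, 15.7]
width: -0.0
gripper_force: 8.2
```

```bash
python3 look.py 3; python3 -c "
from h import *
s=ctrl.read_state();print(s['force'])"
```

```text
17.1 -0.006 37.7
17.15 -0.006 38.0
17.2 -0.007 37.8
[596.86068488 212.41492884 130.65574893]
[ 0.73145209 -0.9273404  17.07836254]
```

The disc stopped at about −0.006 rad under the fingertip. I'll unload it while compensating the 3 mm sideways deflection, then lift away.

Request:
send_rows --rows '[[[0, 0.3, -0.3, 0, 0, 0], [0, 0.3, -2, 0, 0, 0], [0, 0.3, -5, 0, 0, 0], [0, 0.3, -9, 0, 0, 0], [0, 0.3, -12, 0, 0, 0], [0, 0.3, -13, 0, 0, 0], [0, 0.3, -13, 0, 0, 0], [0, 0.3, -13, 0, 0, 0], [0, 0.3, -13, 0, 0, 0], [0, 0.3, -13, 0, 0, 0]]]'

```text
clock: 18.25
eef_pos: [596.4, 211.8, 256.2]
tool_rot: [-3.139, 0.001, 1.571]
force: [0.9, 0.3, -0.4]
width: 0.0
gripper_force: 0.0
```

```bash
python3 look.py 6
python3 - <<'E'
from h import *
a=snap('scene','end')['pixels'][:,:,::-1]
cv2.imwrite('pics/c4.png',cv2.resize(a[110:310,200:440],None,fx=3,fy=3,interpolation=cv2.INTER_CUBIC))
E
```

```text
18.25 -0.008 38.9
18.3 -0.006 39.4
18.35 -0.007 38.8
18.4 -0.007 39.6
18.45 -0.007 39.2
18.5 -0.008 39.9
[596.9889945  212.01941472 257.70293178]
```

View pics/c4.png

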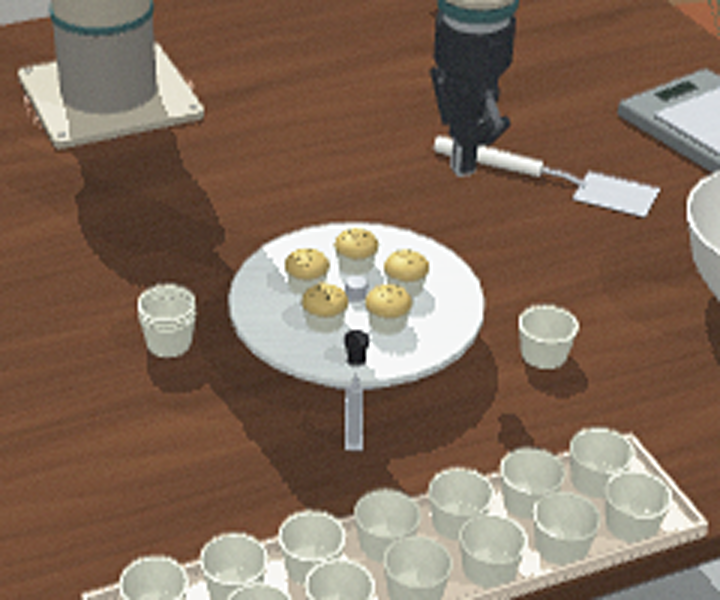

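The peg at (357,348) is in line with the pointer tip at (356,378). The disc is at rest, the hand is up and clear, and the cups are where they started.

```bash
python3 -c "
from cell import ctrl
print(ctrl.finish_job())"
```

```text
the job is handed in; nothing more can be done
None
```

I flicked the disc to about 2.3 rad/s; it ran free past the pointer, and on a later pass I braked it in one press with the peg about 1 mm from the mark by camera, then took the hand clear and handed the job in at about 18.5 s; no verdict was returned.

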